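# Free the passive leaf of the mould cupboard

### The arm

A 6-joint arm with a two-finger parallel gripper is mounted at the origin on the work surface. World frame = base frame: x ahead of the robot, y to its left, z up, the work surface at z = 0. Lengths are in m, angles in rad, forces in N, time in s.
With the tool pointing down it reaches from about 0.225 to 0.725 m from the base axis. Payload 3.1 kg.
Tool frame: the origin (TCP) lies midway between the tips of the shut fingers; the grasp point (between the pads) lies 19 mm behind it; z points along the fingers, y is the line along which they close (so a half turn about z gives the same grasp; the last joint's range is limited). The gripper opens to 85 mm and grips with 20 to 120 N. Pads are 22 mm wide; open, the fingers measure 114 mm over their backs; the gripper's body (76 mm by 85 mm) begins 54 mm behind the grasp point. The pads swing forward as they close: fully open they stand 13 mm farther back than shut.
Start: joints at [-1.441, 0.048, 0.099, 1.622, 0, 1.443], TCP at [0.134, -0.508, 0.231] pointing down, gripper open.
Joint ranges: [-2.91, 2.91], [-0.99, 1.94], [-1.21, 1.42], [-2.12, 2.29], [-1.49, 1.47], [-3.14, 3.14]. Speed limits (rad/s): [2.79, 2.79, 3.14, 3.14, 3.14, 3.14].

### API

Orientations are given as a unit quaternion [w, x, y, z].
In Python, from bench import readout, eyes, manip gives the robot as it stands.
- The arm moves only by the tool servo_tool, never from a script. Its argument "series" is a list of rows, each an object of numbers: "x", "y", "z": the shift along the tool's x, y, z in mm; "ax", "ay", "az": the turn, a rotation vector about the tool's x, y, z in rad. A call has exactly 8 rows; each row is the pose to reach, as a shift and turn from the pose commanded when the call began, along the tool's axes at that moment; what a row does not reach only later rows make up. A row lasts 1/8 s, in which the tool goes at most 62.5 mm and 10.7 degrees, less where a joint would pass 70% of its speed; a pose out of reach is approached as far as the arm can. A call with a gripper value outside its range is refused whole. "jaw" is the opening, from -1 (shut) to 1 (fully open), so that 0 is half open, set as the call begins (left out, the last holds). The fingers move at their own pace and stop on an object; the grip force is fixed at half the most. Time passes only in rows, so rows that repeat a pose let the fingers close, or fill a call up. It gives the time, the measured TCP pose, the force, the opening and the grip force at its end, in the units of the state.
- readout.observe(): the state, without advancing time (a new reading comes with each control period).
- eyes.snapshot(name): name is "scene" or "top" or "wrist"; returns the picture (400x640x3 uint8, red, green, blue); there is no depth.
- eyes.get_calibration(name): a dict with "intrinsics" (3x3 intrinsics, pixels), "rvec" (rotation vector, rad) and "tvec" (3), from world to camera coordinates, as OpenCV has them. Camera axes: x right, y down, z forward; pixel columns grow to the right and rows downward; lengths in m; the calibration is good to about 2 mm. A picture is of the moment at which its call begins: read the wrist's pose just before it. get_calibration takes no time and is no camera call; for the wrist camera it gives the pose at the moment of the call.
- manip.hand_in(): hands the job in; it is judged then, once.
The state is a dict: "time": time; "joint_pos": joint angles; "joint_vel": joint speeds; "effort": joint torques, N m; "tool_pos": TCP position; "ee_rot": TCP orientation; "contact_force": force on the tool from outside, world axes, zero at the start; "torque": the same for the moment, N m; "opening": finger opening in m; "grip_force": force on a finger pad.
Only numpy, scipy, OpenCV 4.12 (cv2) and the standard library are available. Lean on these libraries where they do the work, as an engineer would, in place of code of your own. Each camera call takes 0.05 s, during which the arm holds its last target. There are 200 camera calls.

### The job

On the bench stands a low cupboard with a pair of green doors: the active door carries the yellow cover strip, which hides the flush bolt of the passive door. Swing the active door well open by its own handle (60 degrees or more), then push the red tab of the flush bolt all the way down so that the passive door is free, and leave the active door standing open. Do not disturb the asphalt specimen that stands in its tin beside the cupboard.

Things in the scene. Friction and masses are not known exactly. Their poses are not given: they have to be found in the camera images.
- active_door (a joint): Active door's opening angle, rad: 0 shut, grows as the free edge swings out to the robot; stop at 1.6. Green leaf 198 mm wide, 18 thick, top edge 222 above the bench, hinged at its right end as one faces it. Starts 0 to 0.06, friction 0.1 N m, stays where left. The yellow boxed strip on its free edge, full height, 46 deep, reaches 55 mm over the passive door and boxes in the bolt tab.
- active_handle (a point): Grip point on the active door's handle: black upright round bar, 11 mm thick, 45 mm off the leaf. On the bar's axis, 197 mm above the bench (bar: 115 to 215). Axes turn with the door: z up, x into the leaf, y to the free edge. Hinge axis: 45 mm along +x and 125 along -y from here. Strip begins 69 mm along +y. Cupboard top 240 mm high. The passive door's like handle is 190 mm along +y.
- bolt_tab (a point): Pressing point of the passive door's flush bolt: middle of the red tab's flat top, 23 mm off the door's face, 25 mm from the meeting line. Tab sticks out 36 mm, 28 wide, 8 thick. Axes: z up, x into the passive door, y away from the active door. Top starts 209 to 212 mm above the bench (bolt shot up into the head), slides straight down to 184 (hard stop); friction 4 N, stays where left.
- specimen: Bystander not to be shifted: dark stone-flecked asphalt core, 100 mm across, seated in a bright tin 104 mm across, together 118 mm high, 1.3 kg. Origin at the centre of its underside. Stands on the bench beside the passive end of the cupboard.

How it is judged:
On the way, in this order (a step that is already met when the one before it is completed fails the run):
1. the active door is swung open while the bolt is still shot (value of joint active_door above 1 rad), for 0.2 s.
2. the flush bolt's tab is pushed down, with the active door still open (height (world z) of bolt_tab below 0.192 m and value of joint active_door above 1 rad), for 0.2 s.
At the end, for the whole second after the job is handed in: The active door stands still, open by more than 1.0 rad (57 degrees), and the top of the bolt tab is less than 192 mm above the bench (drawn down by 17 to 20 mm or more of its travel) (all of step 2 and velocity of joint active_door between -0.05 and 0.05 rad/s); the robot touches nothing.
It fails at once if the asphalt specimen is shifted by more than 20 mm or tipped (distance of specimen from where it was at the start of the episode above 0.02 m or angle between specimen's own z axis and vertical above 0.2 rad).
It also fails if it takes over 42 s, if anything falls off the work surface, if the arm or the gripper's body presses on something with over 40 N, if the wrist force passes 120 N, or if a joint passes its speed limit or range.

## Working session

There is one attempt and no reset: what is moved stays moved. The work goes in short steps, Python scripts to look and compute and a tool call to move; the robot and the scene stay as the last step left them, time stands still between calls to the robot, and variables do not carry over. Pictures are saved under pics/ and viewed, at most 10 in all, crops included, and the job is handed in when it is done.

Besides the shell and the picture viewer there is one more tool, called after "Emit:" as name([rows], argument=value, ...), one row to a line, values as JSON. servo_tool: Moves the arm, as the interface text tells. Its arguments: {"type":"object","properties":{"series":{"type":"array","items":{"type":"object","properties":{"x":{"type":"number"},"y":{"type":"number"},"z":{"type":"number"},"ax":{"type":"number"},"ay":{"type":"number"},"az":{"type":"number"}}}},"jaw":{"type":"number"}},"required":["series"]}

```bash
mkdir -p pics; ls
python3 - <<'E'
from bench import readout, eyes
import cv2
s=readout.observe();print(s)
for n in("scene","top"):
    cv2.imwrite(f"pics/{n}0.png",cv2.cvtColor(eyes.snapshot(n),cv2.COLOR_RGB2BGR))
    print(eyes.get_calibration(n))
E
```

```text
pics
{'time': 0.0, 'joint_pos': array([-1.44080302e+00,  4.87511415e-02,  9.75857299e-02,  1.62202265e+00,
        1.29554609e-05,  1.44299890e+00]), 'joint_vel': array([-0.00026232, -0.00074699, -0.00027587,  0.00073919,  0.00021056,
        0.00093142]), 'effort': array([-1.65020233e-04, -3.38782454e+01,  3.20015359e+01,  2.02045182e-02,
       -3.24004814e-04,  1.31134762e-06]), 'tool_pos': array([ 0.13375771, -0.50703038,  0.23011092]), 'ee_rot': array([-1.19587422e-03,  9.91703779e-01,  1.28538651e-01,  5.16473263e-06]), 'contact_force': array([ 0.10204913, -0.84828939, -0.23911158]), 'torque': array([-0.02024396, -0.00271165, -0.00770194]), 'grip_force': 0.0, 'opening': 0.08525441839882408}
{'intrinsics': array([[407.99881419,   0.        , 314.09688342],
       [  0.        , 407.99881419, 200.84453586],
       [  0.        ,   0.        ,   1.        ]]), 'rvec': array([ 2.75124265,  0.28674051, -0.05338996]), 'tvec': array([-0.65582569,  0.0230351 ,  1.00731564])}
{'intrinsics': array([[445.72180745,   0.        , 319.18754123],
       [  0.        , 445.72180745, 193.71965066],
       [  0.        ,   0.        ,   1.        ]]), 'rvec': array([ 2.10392921, -2.14595282,  0.18447155]), 'tvec': array([0.10229715, 0.65201735, 1.11973244])}
```

View pics/scene0.png

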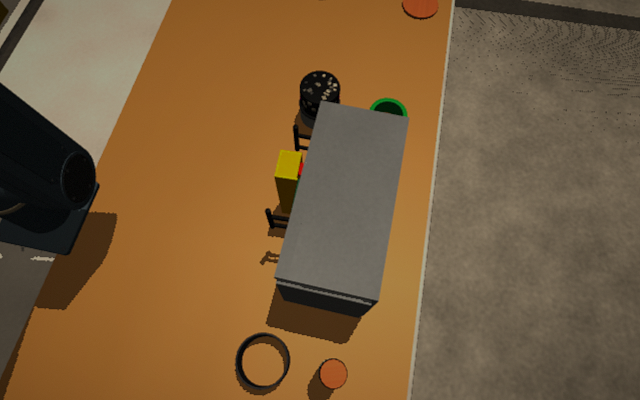

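View pics/top0.png

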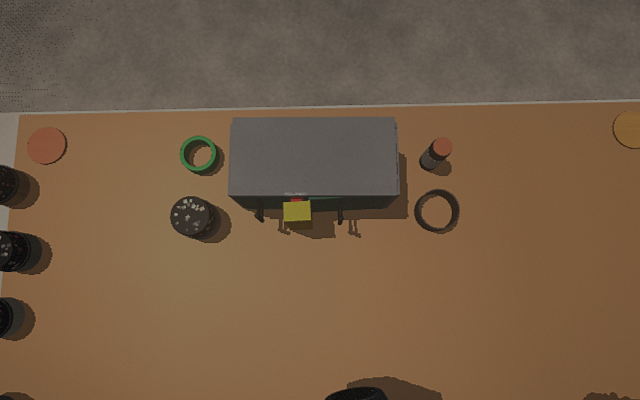

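The cupboard faces the robot. The yellow strip is near (297,212) in top and the active handle near (340,215), with the specimen at (192,217) left of it. I'll enlarge both.

Run:
```python
import cv2,numpy as np
a=cv2.imread("pics/top0.png")[170:240,220:420];b=cv2.imread("pics/scene0.png")[115:295,240:340]
a=cv2.resize(a,None,fx=4,fy=4,interpolation=cv2.INTER_CUBIC)
cv2.imwrite("pics/topc.png",cv2.convertScaleAbs(a,alpha=1.6,beta=20))
b=cv2.resize(b,None,fx=3.3,fy=3.3,interpolation=cv2.INTER_CUBIC)
o=np.zeros((594,800,3),np.uint8)
o[:280,:800]=cv2.convertScaleAbs(a,alpha=1.6,beta=20)
b=cv2.convertScaleAbs(cv2.rotate(cv2.imread("pics/scene0.png")[120:240,255:325],cv2.ROTATE_90_CLOCKWISE),alpha=1.6,beta=20)
b=cv2.resize(b,None,fx=4.4,fy=4.4,interpolation=cv2.INTER_CUBIC); print(b.shape)
o[284:284+b.shape[0],:b.shape[1]]=b
cv2.imwrite("pics/crop1.png",o)
```

```text
(308, 528, 3)
```

View pics/crop1.png

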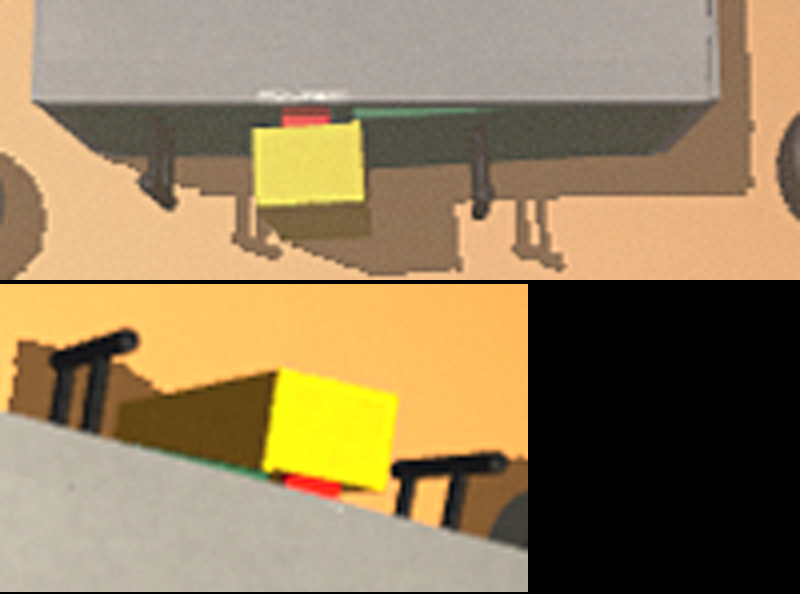

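```bash
cat > h.py <<'E'
import numpy as np,cv2
from bench import eyes,readout
from scipy.optimize import least_squares
from scipy.spatial.transform import Rotation as R
def proj(P,n):
    c=eyes.get_calibration(n)
    return cv2.projectPoints(np.atleast_2d(np.array(P,float)),c["rvec"],c["tvec"],c["intrinsics"],None)[0][:,0]
def door(p,q,u,v,z): # u out of leaf(-ex), v to free edge, relative to hinge
    a=p[2]+q; return np.array([p[0],p[1],0])+np.array([-u*np.cos(a)-v*np.sin(a), -u*np.sin(a)+v*np.cos(a), z])
E
cat > fit.py <<'E'
from h import *
T=lambda x,y:(220+x/4,170+y/4)
S=lambda x,y:(255+(y-284)/4.4, 239-x/4.4)
obs=[("top",T(253,128),1,(0,253,.222)),("top",T(360,122),1,(0,194,.222)),("top",T(364,200),1,(46,194,.222)),("top",T(257,206),1,(46,253,.222)),
("scene",S(280,370),1,(46,194,.222)),("scene",S(398,395),1,(46,253,.222)),("scene",S(265,470),1,(0,194,.222)),("scene",S(385,490),1,(0,253,.222)),
("scene",S(133,338),1,(45,125,.215)),("scene",S(500,461),0,(45,315,.215)),("top",T(482,213),1,(45,125,.115)),("top",T(168,203),0,(45,315,.115)),
("scene",S(57,359),1,(45,125,.115)),("scene",S(397,472),0,(45,315,.115))]
def f(p): return np.concatenate([(proj([door(p,p[3]*d,m[0]/1e3,m[1]/1e3,m[2])],n)[0]-o) for n,o,d,m in obs])
r=least_squares(f,[.55,-.1,0,.03],loss="soft_l1")
p=r.x;print(p.round(4));print(f(p).reshape(-1,2).round(1).tolist())
print("handle",door(p,p[3],.045,.125,.197),"tab",door(p,0,.023,.224,.21),"strip end",door(p,p[3],.046,.253,.222))
print("cupboard top corners front",[door(p,0,0,v,.24).round(3) for v in(-.02,.4)], proj([door(p,0,0,0,.24),door(p,0,0,.42,.24)],"top").round(0).tolist())
print("camscene")
for n in("scene","top"):
    c=eyes.get_calibration(n);print((-R.from_rotvec(c["rvec"]).as_matrix().T@c["tvec"]).round(2))
# specimen top centre in top picture at z=.118
c=eyes.get_calibration("top");Rm=R.from_rotvec(c["rvec"]).as_matrix();C=-Rm.T@c["tvec"]
def ray(px,z):
    d=Rm.T@np.linalg.inv(c["intrinsics"])@[*px,1]; return C+d*(z-C[2])/d[2]
print("spec",ray((192,217),.118)); print("cup corners",ray((228.2,195),.24),ray((399.5,195),.24),ray((231,118),.24))
print("rings",ray((437,211),.0),ray((441,147),.05))
E
python3 fit.py
```

```text
[ 0.6201 -0.0822 -0.0176  0.0619]
[[-0.0, -0.8], [-0.8, -1.0], [-0.6, -0.4], [-0.0, -0.2], [-1.2, 0.0], [-1.0, 0.6], [-0.7, 0.1], [-0.0, 0.9], [-0.2, 0.6], [-0.1, -0.1], [-1.2, -0.6], [-0.2, -1.0], [-0.0, -0.4], [-0.7, -0.1]]
handle [0.56961651 0.04065636 0.197     ] tab [0.60104855 0.14214165 0.21      ] strip end [0.56294841 0.16848646 0.222     ]
cupboard top corners front [array([ 0.62 , -0.102,  0.24 ]), array([0.627, 0.318, 0.24 ])] [[396.0, 193.0], [208.0, 193.0]]
camscene
[ 0.71 -0.21  0.95]
[0.44 0.08 1.22]
spec [0.59076572 0.40709396 0.118     ]
cup corners [0.6223828  0.29189328 0.24      ] [ 0.61457022 -0.09014588  0.24      ] [0.80268372 0.28854745 0.24      ]
rings [ 0.60958576 -0.23380359  0.        ] [ 0.77741848 -0.24311838  0.05      ]
```

Fit residuals are under about 1 px. The handle is at (0.570, 0.041), the tab at (0.601, 0.142) and the specimen at (0.59, 0.41). The known tab height and cupboard front agree with this. I'll approach in two calls, turning the tool about half a turn to keep joint 6 in range.

Emit:
servo_tool([
  {"x": 35, "y": -26, "z": -9, "az": -0.183},
  {"x": 70, "y": -52, "z": -18, "az": -0.366},
  {"x": 105, "y": -78, "z": -27, "az": -0.549},
  {"x": 140, "y": -104, "z": -36, "az": -0.732},
  {"x": 175, "y": -130, "z": -45, "az": -0.915},
  {"x": 210, "y": -156, "z": -54, "az": -1.098},
  {"x": 245, "y": -182, "z": -63, "az": -1.281},
  {"x": 280, "y": -208, "z": -72, "az": -1.464},
], jaw=1)

```text
schema error: expected keys x, y, z, ax, ay, az
```

```bash
cat > go.py <<'E'
import sys
from h import *
# go.py x y z heading(tool x axis, rad): shift & turn in the tool's axes (mm, rad)
x,y,z,hd=map(float,sys.argv[1:5]); s=readout.observe()
w=s["ee_rot"];Rm=R.from_quat([w[1],w[2],w[3],w[0]])
G=R.from_matrix(np.array([[np.cos(hd),np.sin(hd),0],[np.sin(hd),-np.cos(hd),0],[0,0,-1]]))
print("t",s["time"],"tcp",s["tool_pos"].round(4),"F",s["contact_force"].round(1),"q",s["joint_pos"].round(2))
print("mm",(Rm.inv().apply(np.array([x,y,z])-s["tool_pos"])*1e3).round(1),"rv",(Rm.inv()*G).as_rotvec().round(3))
E
python3 go.py .570 .041 .300 3.186
```

```text
t 0.1 tcp [ 0.1338 -0.5071  0.2302] F [ 0.2  0.4 -0. ] q [-1.44  0.05  0.1   1.62  0.    1.44]
mm [ 561.6 -418.9  -68.7] rv [ 0.    -0.003 -2.928]
```

All six keys are needed in each row.

Emit:
servo_tool([
  {"x": 35, "y": -26, "z": -9, "ax": 0, "ay": 0, "az": -0.183},
  {"x": 70, "y": -52, "z": -18, "ax": 0, "ay": 0, "az": -0.366},
  {"x": 105, "y": -78, "z": -27, "ax": 0, "ay": 0, "az": -0.549},
  {"x": 140, "y": -104, "z": -36, "ax": 0, "ay": 0, "az": -0.732},
  {"x": 175, "y": -130, "z": -45, "ax": 0, "ay": 0, "az": -0.915},
  {"x": 210, "y": -156, "z": -54, "ax": 0, "ay": 0, "az": -1.098},
  {"x": 245, "y": -182, "z": -63, "ax": 0, "ay": 0, "az": -1.281},
  {"x": 280, "y": -208, "z": -72, "ax": 0, "ay": 0, "az": -1.464},
], jaw=1)

```text
time: 1.1
tool_pos: [0.3521, -0.2338, 0.3031]
ee_rot: [-0.0, 0.65, 0.76, 0.0]
contact_force: [0.4, -0.9, 0.4]
opening: 0.0854
grip_force: 0.0
```

```bash
python3 go.py .570 .041 .300 3.186
```

```text
t 1.1 tcp [ 0.3521 -0.2338  0.3031] F [ 0.4 -0.9  0.4] q [-0.75 -0.18  0.02  1.78  0.    0.67]
mm [237.4 258.1   3.1] rv [ 0.000e+00 -1.000e-03 -1.458e+00]
```

Emit:
servo_tool([
  {"x": 30, "y": 32, "z": 0, "ax": 0, "ay": 0, "az": -0.183},
  {"x": 60, "y": 64, "z": 0, "ax": 0, "ay": 0, "az": -0.366},
  {"x": 90, "y": 97, "z": 0, "ax": 0, "ay": 0, "az": -0.549},
  {"x": 120, "y": 129, "z": 0, "ax": 0, "ay": 0, "az": -0.732},
  {"x": 150, "y": 161, "z": 0, "ax": 0, "ay": 0, "az": -0.915},
  {"x": 180, "y": 193, "z": 0, "ax": 0, "ay": 0, "az": -1.098},
  {"x": 210, "y": 226, "z": 0, "ax": 0, "ay": 0, "az": -1.281},
  {"x": 237, "y": 258, "z": 3, "ax": 0, "ay": 0, "az": -1.458},
])

```text
time: 2.1
tool_pos: [0.5717, 0.0394, 0.2999]
ee_rot: [-0.0, -0.022, 1.0, -0.0]
contact_force: [0.2, -0.6, 0.6]
opening: 0.0856
grip_force: 0.0
```

```bash
python3 go.py .570 .041 .180 3.186
python3 - <<'E'
from h import *
p=[.6201,-.0822,-.0176]
pr=proj([door(p,.062,.045,.125,z) for z in(.215,.115)]+[door(p,0,.023,.224,.21)],"wrist")
print(pr.round(1))
im=cv2.cvtColor(eyes.snapshot("wrist"),cv2.COLOR_RGB2BGR)
for c in pr[:2]: cv2.drawMarker(im,tuple(int(v) for v in c),(255,0,255),cv2.MARKER_CROSS,10,1)
cv2.imwrite("pics/w1.png",cv2.convertScaleAbs(im,alpha=1.5,beta=20))
E
```

```text
t 2.1 tcp [0.5717 0.0394 0.2999] F [ 0.2 -0.6  0.6] q [-0.05  0.21  0.41  1.78 -0.   -0.09]
mm [  1.5   1.7 119.9] rv [-0. -0.  0.]
[[322.  209. ]
 [321.5 182.6]
 [452.5 252.4]]
```

View pics/w1.png

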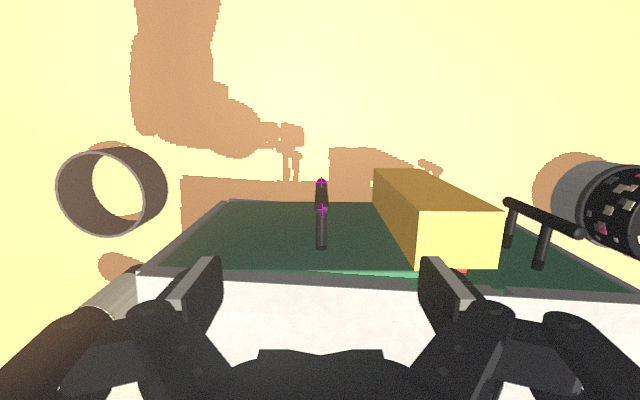

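The projected handle (322,209)/(321,182) sits on the bar, and the strip at (420–505,170–268) clears the fingers. Next I descend and grasp.

Emit:
servo_tool([
  {"x": 1.5, "y": 1.7, "z": 25, "ax": 0, "ay": 0, "az": 0},
  {"x": 1.5, "y": 1.7, "z": 50, "ax": 0, "ay": 0, "az": 0},
  {"x": 1.5, "y": 1.7, "z": 70, "ax": 0, "ay": 0, "az": 0},
  {"x": 1.5, "y": 1.7, "z": 85, "ax": 0, "ay": 0, "az": 0},
  {"x": 1.5, "y": 1.7, "z": 100, "ax": 0, "ay": 0, "az": 0},
  {"x": 1.5, "y": 1.7, "z": 112, "ax": 0, "ay": 0, "az": 0},
  {"x": 1.5, "y": 1.7, "z": 120, "ax": 0, "ay": 0, "az": 0},
  {"x": 1.5, "y": 1.7, "z": 120, "ax": 0, "ay": 0, "az": 0},
])

```text
time: 3.15
tool_pos: [0.5691, 0.0396, 0.1797]
ee_rot: [-0.0, -0.019, 1.0, 0.0]
contact_force: [0.4, 1.4, -0.8]
opening: 0.0852
grip_force: 0.0
```

Emit:
servo_tool([
  {"x": 0, "y": 0, "z": 0, "ax": 0, "ay": 0, "az": 0},
  {"x": 0, "y": 0, "z": 0, "ax": 0, "ay": 0, "az": 0},
  {"x": 0, "y": 0, "z": 0, "ax": 0, "ay": 0, "az": 0},
  {"x": 0, "y": 0, "z": 0, "ax": 0, "ay": 0, "az": 0},
  {"x": 0, "y": 0, "z": 0, "ax": 0, "ay": 0, "az": 0},
  {"x": 0, "y": 0, "z": 0, "ax": 0, "ay": 0, "az": 0},
  {"x": 0, "y": 0, "z": 0, "ax": 0, "ay": 0, "az": 0},
  {"x": 0, "y": 0, "z": 0, "ax": 0, "ay": 0, "az": 0},
], jaw=-1)

```text
time: 4.15
tool_pos: [0.5695, 0.04, 0.1807]
ee_rot: [0.0, -0.019, 1.0, 0.0]
contact_force: [-0.7, 2.6, 3.8]
opening: 0.009
grip_force: 58.4
```

```bash
cat > arc.py <<'E'
import sys
from h import *
# rows of a swing about the hinge from the present pose: arc.py start_turn total step
a0,a1=map(float,sys.argv[1:3]); s=readout.observe()
w=s["ee_rot"];Rm=R.from_quat([w[1],w[2],w[3],w[0]]);H=np.array([.6201,-.0822,0])
r=s["tool_pos"]-H; r[2]=0; print("r",r.round(4),"F",s["contact_force"],"q",s["joint_pos"].round(2))
print("tcp",s["tool_pos"],"open",s["opening"],s["grip_force"])
for i in range(1,9):
    d=(a1)*i/8; print((Rm.inv().apply(R.from_euler("z",d).apply(r)-r)*1e3).round(1),round(-d,3))
E
python3 arc.py 0 .72
```

```text
r [-0.0506  0.1222  0.    ] F [-0.7242931   2.62198291  3.77625654] q [-0.05  0.16  0.12  1.53  0.   -0.09]
tcp [0.56949578 0.03999236 0.18070268] open 0.008989540226156521 58.4493488073349
[11.  -4.6 -0. ] -0.09
[ 21.5 -10.2  -0. ] -0.18
[ 31.4 -16.7  -0. ] -0.27
[ 40.8 -24.1  -0. ] -0.36
[ 49.4 -32.3  -0.1] -0.45
[ 57.2 -41.2  -0.1] -0.54
[ 64.3 -50.8  -0.1] -0.63
[ 70.4 -61.   -0.1] -0.72
```

Emit:
servo_tool([
  {"x": 11, "y": -4.6, "z": 0, "ax": 0, "ay": 0, "az": -0.09},
  {"x": 21.5, "y": -10.2, "z": 0, "ax": 0, "ay": 0, "az": -0.18},
  {"x": 31.4, "y": -16.7, "z": 0, "ax": 0, "ay": 0, "az": -0.27},
  {"x": 40.8, "y": -24.1, "z": 0, "ax": 0, "ay": 0, "az": -0.36},
  {"x": 49.4, "y": -32.3, "z": 0, "ax": 0, "ay": 0, "az": -0.45},
  {"x": 57.2, "y": -41.2, "z": 0, "ax": 0, "ay": 0, "az": -0.54},
  {"x": 64.3, "y": -50.8, "z": 0, "ax": 0, "ay": 0, "az": -0.63},
  {"x": 70.4, "y": -61, "z": 0, "ax": 0, "ay": 0, "az": -0.72},
])

```text
time: 5.15
tool_pos: [0.5002, -0.0236, 0.1807]
ee_rot: [-0.001, -0.372, 0.928, 0.001]
contact_force: [-2.3, 3.4, 2.9]
opening: 0.0094
grip_force: 59.2
```

```bash
python3 arc.py 0 .62
```

```text
r [-0.1199  0.0586  0.    ] F [-2.31530754  3.38034115  2.8894982 ] q [-0.18 -0.02 -0.07  1.52  0.   -0.94]
tcp [ 0.5001518  -0.02359322  0.18065437] open 0.009386192168833971 59.1609263420105
[ 9.6 -4.  -0. ] -0.077
[18.8 -8.7 -0. ] -0.155
[ 27.6 -14.   -0. ] -0.232
[ 36.  -20.1  -0. ] -0.31
[ 43.9 -26.8  -0. ] -0.388
[ 51.2 -34.1  -0.1] -0.465
[ 58.  -41.9  -0.1] -0.542
[ 64.1 -50.2  -0.1] -0.62
```

Emit:
servo_tool([
  {"x": 9.6, "y": -4, "z": 0, "ax": 0, "ay": 0, "az": -0.077},
  {"x": 18.8, "y": -8.7, "z": 0, "ax": 0, "ay": 0, "az": -0.155},
  {"x": 27.6, "y": -14, "z": 0, "ax": 0, "ay": 0, "az": -0.232},
  {"x": 36, "y": -20.1, "z": 0, "ax": 0, "ay": 0, "az": -0.31},
  {"x": 43.9, "y": -26.8, "z": 0, "ax": 0, "ay": 0, "az": -0.388},
  {"x": 51.2, "y": -34.1, "z": 0, "ax": 0, "ay": 0, "az": -0.465},
  {"x": 58, "y": -41.9, "z": 0, "ax": 0, "ay": 0, "az": -0.542},
  {"x": 64.1, "y": -50.2, "z": 0, "ax": 0, "ay": 0, "az": -0.62},
])

```text
time: 6.15
tool_pos: [0.4878, -0.105, 0.1806]
ee_rot: [-0.001, -0.637, 0.771, 0.001]
contact_force: [-4.2, 1.5, 4.5]
opening: 0.0094
grip_force: 59.2
```

Emit:
servo_tool([
  {"x": 0, "y": 0, "z": 0, "ax": 0, "ay": 0, "az": 0},
  {"x": 0, "y": 0, "z": 0, "ax": 0, "ay": 0, "az": 0},
  {"x": 0, "y": 0, "z": 0, "ax": 0, "ay": 0, "az": 0},
  {"x": 0, "y": 0, "z": 0, "ax": 0, "ay": 0, "az": 0},
  {"x": 0, "y": 0, "z": 0, "ax": 0, "ay": 0, "az": 0},
  {"x": 0, "y": 0, "z": 0, "ax": 0, "ay": 0, "az": 0},
  {"x": 0, "y": 0, "z": 0, "ax": 0, "ay": 0, "az": 0},
  {"x": 0, "y": 0, "z": 0, "ax": 0, "ay": 0, "az": 0},
], jaw=1)

```text
time: 7.15
tool_pos: [0.4894, -0.1046, 0.1803]
ee_rot: [0.0, -0.636, 0.772, -0.0]
contact_force: [-1.1, 0.3, -0.4]
opening: 0.0855
grip_force: 0.0
```

Emit:
servo_tool([
  {"x": 0, "y": 0, "z": -10, "ax": 0, "ay": 0, "az": 0},
  {"x": 0, "y": 0, "z": -25, "ax": 0, "ay": 0, "az": 0},
  {"x": 0, "y": 0, "z": -40, "ax": 0, "ay": 0, "az": 0},
  {"x": 0, "y": 0, "z": -60, "ax": 0, "ay": 0, "az": 0},
  {"x": 0, "y": 0, "z": -80, "ax": 0, "ay": 0, "az": 0},
  {"x": 0, "y": 0, "z": -100, "ax": 0, "ay": 0, "az": 0},
  {"x": 0, "y": 0, "z": -120, "ax": 0, "ay": 0, "az": 0},
  {"x": 0, "y": 0, "z": -120, "ax": 0, "ay": 0, "az": 0},
])

```text
time: 8.15
tool_pos: [0.4905, -0.1049, 0.3033]
ee_rot: [0.001, -0.636, 0.772, -0.002]
contact_force: [-0.3, 0.5, -1.0]
opening: 0.0854
grip_force: 0.0
```

```bash
python3 go.py .600 .142 .300 3.124
python3 - <<'E'
from h import *
p=[.6201,-.0822,-.0176]
cv2.imwrite("pics/top1.png",cv2.cvtColor(eyes.snapshot("top"),cv2.COLOR_RGB2BGR)[100:260,160:460].repeat(2,0).repeat(2,1))
print(proj([door(p,0,.023,.224,.21),door(p,0,.023,.224,.184)],"top"))
E
```

```text
t 8.15 tcp [ 0.4905 -0.1049  0.3033] F [-0.3  0.5 -1. ] q [-0.34  0.01  0.21  1.76  0.   -1.72]
mm [-263.3  -60.2    3.5] rv [-0.005  0.003  1.396]
[[296.08110835 205.15008997]
 [296.73035579 206.84217748]]
```

View pics/top1.png

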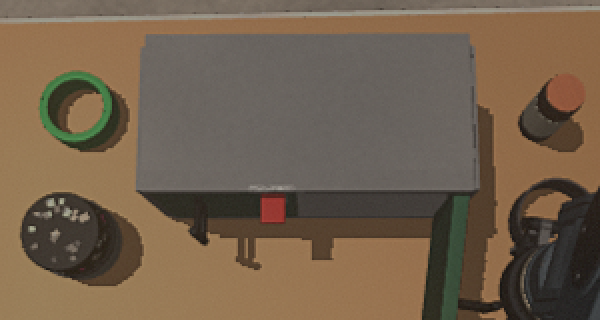

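The door stands near 80°. The red tab is centred at about (296.5,204.5) in the full top image, against a prediction of (296.1,205.2), so they agree. I'll move over it with the jaws shut.

Emit:
servo_tool([
  {"x": -33, "y": -7, "z": 0, "ax": 0, "ay": 0, "az": 0.175},
  {"x": -66, "y": -14, "z": 0, "ax": 0, "ay": 0, "az": 0.35},
  {"x": -99, "y": -21, "z": 0, "ax": 0, "ay": 0, "az": 0.525},
  {"x": -132, "y": -29, "z": 0, "ax": 0, "ay": 0, "az": 0.7},
  {"x": -165, "y": -36, "z": 0, "ax": 0, "ay": 0, "az": 0.875},
  {"x": -198, "y": -43, "z": 0, "ax": 0, "ay": 0, "az": 1.05},
  {"x": -231, "y": -51, "z": 0, "ax": 0, "ay": 0, "az": 1.225},
  {"x": -263, "y": -58, "z": 3, "ax": 0, "ay": 0, "az": 1.396},
], jaw=-1)

```text
time: 9.2
tool_pos: [0.5968, 0.1435, 0.2963]
ee_rot: [-0.001, 0.012, 1.0, -0.0]
contact_force: [-0.4, -0.5, -0.6]
opening: 0.0002
grip_force: 0.0
```

Emit:
servo_tool([
  {"x": 0, "y": 0, "z": 20, "ax": 0, "ay": 0, "az": 0},
  {"x": 0, "y": 0, "z": 40, "ax": 0, "ay": 0, "az": 0},
  {"x": 0, "y": 0, "z": 55, "ax": 0, "ay": 0, "az": 0},
  {"x": 0, "y": 0, "z": 60, "ax": 0, "ay": 0, "az": 0},
  {"x": 0, "y": 0, "z": 60, "ax": 0, "ay": 0, "az": 0},
  {"x": 0, "y": 0, "z": 60, "ax": 0, "ay": 0, "az": 0},
  {"x": 0, "y": 0, "z": 60, "ax": 0, "ay": 0, "az": 0},
  {"x": 0, "y": 0, "z": 60, "ax": 0, "ay": 0, "az": 0},
])

```text
time: 10.2
tool_pos: [0.5969, 0.1425, 0.2379]
ee_rot: [0.001, 0.009, 1.0, 0.0]
contact_force: [-1.2, 0.2, 0.2]
opening: 0.0
grip_force: 0.0
```

```bash
python3 go.py .598 .142 .186 3.124
python3 - <<'E'
from h import *
cv2.imwrite("pics/s2.png",cv2.cvtColor(eyes.snapshot("wrist"),cv2.COLOR_RGB2BGR))
E
```

```text
t 10.2 tcp [0.5969 0.1425 0.2379] F [-1.2  0.2  0.2] q [0.13 0.29 0.38 1.67 0.   0.14]
mm [-1.  -0.5 51.9] rv [ 0.     0.001 -0.   ]
```

View pics/s2.png

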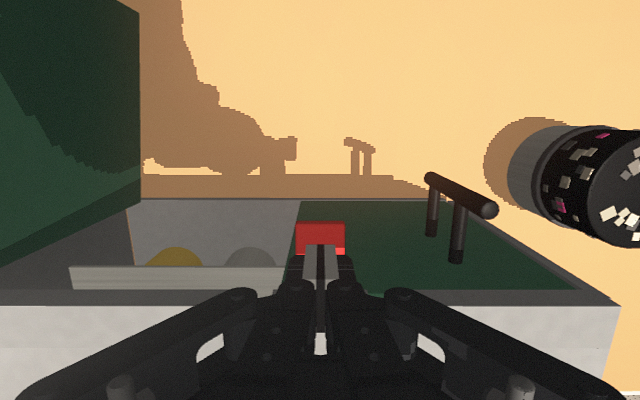

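The fingertips (321,250) are centred over the red tab (296–345, 222–255). I'll press down slowly.

Emit:
servo_tool([
  {"x": 0, "y": 0, "z": 10, "ax": 0, "ay": 0, "az": 0},
  {"x": 0, "y": 0, "z": 18, "ax": 0, "ay": 0, "az": 0},
  {"x": 0, "y": 0, "z": 23, "ax": 0, "ay": 0, "az": 0},
  {"x": 0, "y": 0, "z": 27, "ax": 0, "ay": 0, "az": 0},
  {"x": 0, "y": 0, "z": 31, "ax": 0, "ay": 0, "az": 0},
  {"x": 0, "y": 0, "z": 35, "ax": 0, "ay": 0, "az": 0},
  {"x": 0, "y": 0, "z": 39, "ax": 0, "ay": 0, "az": 0},
  {"x": 0, "y": 0, "z": 42, "ax": 0, "ay": 0, "az": 0},
])

```text
time: 11.25
tool_pos: [0.5964, 0.1425, 0.1952]
ee_rot: [-0.0, 0.009, 1.0, -0.0]
contact_force: [-2.7, -0.6, 3.8]
opening: -0.0003
grip_force: 1.8
```

Emit:
servo_tool([
  {"x": 0, "y": 0, "z": 3, "ax": 0, "ay": 0, "az": 0},
  {"x": 0, "y": 0, "z": 5, "ax": 0, "ay": 0, "az": 0},
  {"x": 0, "y": 0, "z": 7, "ax": 0, "ay": 0, "az": 0},
  {"x": 0, "y": 0, "z": 9, "ax": 0, "ay": 0, "az": 0},
  {"x": 0, "y": 0, "z": 10, "ax": 0, "ay": 0, "az": 0},
  {"x": 0, "y": 0, "z": 10, "ax": 0, "ay": 0, "az": 0},
  {"x": 0, "y": 0, "z": 10, "ax": 0, "ay": 0, "az": 0},
  {"x": 0, "y": 0, "z": 10, "ax": 0, "ay": 0, "az": 0},
])

```text
time: 12.25
tool_pos: [0.597, 0.1426, 0.1851]
ee_rot: [0.0, 0.009, 1.0, 0.0]
contact_force: [-1.1, -0.2, 0.6]
opening: -0.0
grip_force: 0.5
```

Emit:
servo_tool([
  {"x": 0, "y": 0, "z": 1, "ax": 0, "ay": 0, "az": 0},
  {"x": 0, "y": 0, "z": 2, "ax": 0, "ay": 0, "az": 0},
  {"x": 0, "y": 0, "z": 2, "ax": 0, "ay": 0, "az": 0},
  {"x": 0, "y": 0, "z": 0, "ax": 0, "ay": 0, "az": 0},
  {"x": 0, "y": 0, "z": -20, "ax": 0, "ay": 0, "az": 0},
  {"x": 0, "y": 0, "z": -50, "ax": 0, "ay": 0, "az": 0},
  {"x": 0, "y": 0, "z": -80, "ax": 0, "ay": 0, "az": 0},
  {"x": 0, "y": 0, "z": -115, "ax": 0, "ay": 0, "az": 0},
])

```text
time: 13.25
tool_pos: [0.5964, 0.1424, 0.2997]
ee_rot: [-0.001, 0.009, 1.0, -0.0]
contact_force: [0.2, -0.5, 0.1]
opening: -0.0001
grip_force: 0.0
```

Emit:
servo_tool([
  {"x": 20, "y": 0, "z": 0, "ax": 0, "ay": 0, "az": 0},
  {"x": 45, "y": 0, "z": 0, "ax": 0, "ay": 0, "az": 0},
  {"x": 70, "y": 0, "z": 0, "ax": 0, "ay": 0, "az": 0},
  {"x": 95, "y": 0, "z": 0, "ax": 0, "ay": 0, "az": 0},
  {"x": 115, "y": 0, "z": 0, "ax": 0, "ay": 0, "az": 0},
  {"x": 120, "y": 0, "z": 0, "ax": 0, "ay": 0, "az": 0},
  {"x": 120, "y": 0, "z": 0, "ax": 0, "ay": 0, "az": 0},
  {"x": 120, "y": 0, "z": 0, "ax": 0, "ay": 0, "az": 0},
])

```text
time: 14.25
tool_pos: [0.4773, 0.1446, 0.2998]
ee_rot: [-0.0, 0.009, 1.0, -0.0]
contact_force: [0.5, 0.2, -1.0]
opening: 0.0001
grip_force: 0.0
```

Run:
```python
from h import *
p=[.6201,-.0822,-.0176]
im=cv2.cvtColor(eyes.snapshot("wrist"),cv2.COLOR_RGB2BGR)
for z,c in((.184,(255,0,0)),(.21,(255,0,255))):
    pts=proj([door(p,0,u,v,z) for u,v in((0,.210),(.036,.210),(.036,.238),(0,.238))],"wrist"); print(pts.round(0).tolist())
    cv2.polylines(im,[pts.astype(int)],True,c,1)
cv2.imwrite("pics/w3.png",im)
```

```text
[[305.0, 354.0], [304.0, 320.0], [335.0, 320.0], [335.0, 354.0]]
[[304.0, 375.0], [303.0, 339.0], [337.0, 339.0], [336.0, 375.0]]
```

View pics/w3.png

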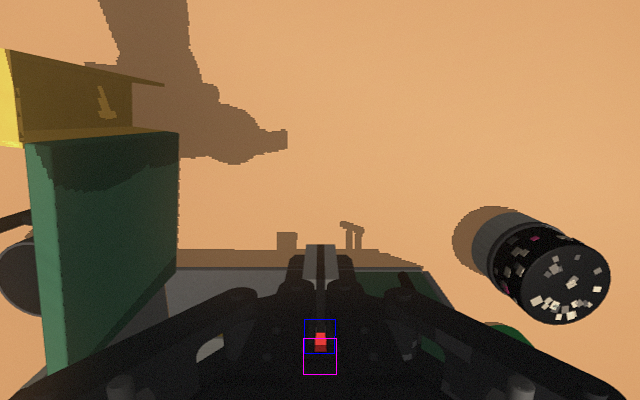

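Run:
```python
from h import *
p=[.6201,-.0822,-.0176]
for n in("scene","top"):
    im=eyes.snapshot(n).astype(int); m=(im[...,0]>110)&(im[...,1]<70)&(im[...,2]<80)
    yx=np.argwhere(m); P=proj([door(p,0,.023,.224,z) for z in(.21,.184)],n); print(n,P.round(1).tolist())
    s=yx[np.abs(yx-P[0][::-1]).max(1)<25]; print(len(s),s.min(0) if len(s) else'',s.max(0) if len(s) else '')
    for z in(.21,.184):print(z,proj([door(p,0,u,v,z) for u,v in((0,.21),(.036,.21),(.036,.238),(0,.238))],n).round(1).tolist())
```

```text
scene [[295.1, 166.8], [295.6, 172.4]]
137 [167 289] [180 301]
0.21 [[304.6, 175.3], [287.0, 171.6], [290.5, 159.4], [307.8, 163.0]]
0.184 [[304.9, 180.7], [287.8, 177.1], [291.1, 165.2], [308.0, 168.7]]
top [[296.1, 205.2], [296.7, 206.8]]
10 [202 300] [206 302]
0.21 [[302.2, 195.2], [302.2, 210.8], [289.9, 210.8], [290.1, 195.3]]
0.184 [[302.7, 197.2], [302.7, 212.3], [290.7, 212.3], [290.9, 197.2]]
```

In the scene view the tab covers rows 167–180, which matches the lowered position (165–181) and not the raised one (159–175). The bolt is down, the door is open and the arm is clear, so I'm handing in.

```bash
python3 -c "
from bench import manip
print(manip.hand_in())"
```

```text
the job is handed in; nothing more can be done
None
```

I handed the job in at about 14 s: the active door stands open at roughly 80°, the flush bolt's tab is down at its stop (about 184 mm), and the arm stayed clear of the specimen; no verdict came back.

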